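# Free a plaster mould from the trimming vise

## Robot

A 7-joint arm with a two-finger parallel gripper is mounted at the origin on a cart in front of the work surface, level with it; the furniture and walls round the work are solid. World frame = base frame: x ahead of the robot, y to its left, z up, the work surface at z = 0. Lengths are in m, angles in rad, forces in N, time in s.
With the tool pointing down it reaches from about 0.4 to 0.85 m from the base axis. Payload 4.5 kg.
Tool frame: the origin (TCP) lies midway between the tips of the shut fingers; the grasp point (between the pads) lies r.grip_point_offset behind it (r.grip_point_offset is the distance from the TCP to the grasp point, in m); z points along the fingers, y is the line along which they close (so a half turn about z gives the same grasp; the last joint's range is limited). The gripper opens to 88 mm and grips with 3 to 60 N. Pads are 18 mm wide; open, the fingers measure 123 mm over their backs; the gripper's body (75 mm by 187 mm) begins 45 mm behind the grasp point.
Start: joints at [-1.221, 0.689, -0.195, 1.565, 0.157, 0.902, -0.215], TCP at [0.194, 0.594, 0.239] pointing down, gripper open.
Joint ranges: [-3.01, 3.01], [-0.46, 2.08], [-1.47, 1.51], [0.13, 2.56], [-1, 4.14], [0.04, 2.09], [-2.66, 2.66]. Speed limits (rad/s): [2.57, 2.57, 3.14, 3.14, 3.14, 3.14, 3.14].

## Interface

Orientations are given as a unit quaternion [x, y, z, w].
In Python, from plant import r gives the robot as it stands.
- The arm moves only by the shell command python3 -m jog 'ROWS' [FORCE]. ROWS is JSON, a list of rows, each an object of numbers: "wx", "wy", "wz": the turn, a rotation vector about the world's x, y, z as a fraction of full scale; "dx", "dy", "dz": the shift along the world's x, y, z as a fraction of full scale; "hand": the closure, from 0 (fully open) to 1 (shut). In form: [{"wx": .., "wy": .., "wz": .., "dx": .., "dy": .., "dz": .., "hand": ..}, ...]. A call has 1 to 5 rows; each row shifts and turns the commanded pose from where the row before left it; what a row does not reach is not made up. Full scale, the value 1, is 0.25 m for a shift and 2 rad for a turn. A row lasts 1/12 s, in which the tool goes at most 41.7 mm and 7.16 degrees, less where a joint would pass 70% of its speed; a pose out of reach is approached as far as the arm can. A call with a number of a shift or a turn outside -1 to 1 is refused whole. A call with a gripper value outside its range is refused whole. The fingers move at their own pace and stop on an object; FORCE is the grip in N (left out, the last holds). Time passes only in rows, so rows that do not move let the fingers close. It gives the time, the measured TCP pose, the force, the opening and the grip force at its end, in the units of the state.
- r.get_state(): the state, without advancing time (a new reading comes with each control period).
- r.snapshot(name): name is "scene" or "top" or "wrist"; returns the picture (480x640x3 uint8, red, green, blue); there is no depth.
- r.camera_info(name): a dict with "mtx" (3x3 intrinsics, pixels), "R" (3x3) and "t" (3): a world point X has camera coordinates R X + t. Camera axes: x right, y down, z forward; pixel columns grow to the right and rows downward; lengths in m; the calibration is good to about 2 mm. A picture is of the moment at which its call begins: read the wrist's pose just before it. camera_info takes no time and is no camera call; for the wrist camera it gives the pose at the moment of the call.
- r.finish_job(): hands the job in; it is judged then, once.
Trained networks look in the newest picture that a camera, given by its name, has taken for a name from the list of things; names that differ only in an ending like _2 or _b are one class to them, and where a whole thing is asked for, a point or a joint stands for the part that bears it (a point fixed in the world has none). Each returns a list of dicts, best first, with "p" (0 to 1); they miss things now and then, are a little off and sometimes report something else, mostly with a low value. They report only what shows in the picture. A call takes as long as a camera call.
- r.search_frame(camera, query): "bbox" ([left, top, right, bottom] in pixels, round what is visible of it).
- r.masks_of(camera, query): "region" (480x640 bool, what is visible of it) and "bbox" ([left, top, right, bottom] in pixels, round what is visible of it).
The state is a dict: "clock": time; "q": joint angles; "qd": joint speeds; "joint_torque": joint torques, N m; "tool_pos": TCP position; "eef_rot": TCP orientation; "contact_force": force on the tool from outside, world axes, zero at the start; "moment": the same for the moment, N m; "opening": opening from 0.0 (shut) to 1.0 (fully open); "finger_force": force on a finger pad.
Only numpy, scipy, OpenCV 4.12 (cv2) and the standard library are available. Lean on these libraries where they do the work, as an engineer would, in place of code of your own. Each camera call takes 0.05 s, during which the arm holds its last target. There are 200 camera calls.

## Task

Slide the vise's jaw fully open, draw the plaster mould back along its channel until it is right out from under the vise's grey head, then lift it out. Set it down gently, pocket up and lying lengthwise, in the middle of the plywood bat, leave the jaw open, and do not disturb the jars, bulb and bowl.

Things in the scene. Friction and masses are not known exactly. Their poses are not given: they have to be found in the camera images.
- vise: Wooden vise, fixed, base 305 x 116 x 15 mm; its top, 15 mm above the table, is the bed. Origin under the base on its long midline (base from x -160 to +145); x runs from the jaw to the tall grey head, y across, z up. Two rails, inner faces y +-32, outer +-46, top 51 mm above the table, form a channel from x -32 to the head; at x below -32 the bed is open at both sides.
- jaw (a joint): Sliding wooden jaw, upright block 22 mm thick, 112 mm wide, 16 to 85 mm above the table. 0 closed, 0.090 m fully open at a hard stop; slides along the vise's -x, stays where left (rubs with 5 N, plus 25 N per m/s). Inner face at vise x = -39.5 mm minus the joint value; it stands 34 mm above the mould, so shut fingers above the mould can push it open from inside.
- jaw_face (a point): Top edge of the jaw's inner (+x) face, middle of its width, 85 mm above the table; moves with the jaw.
- mould: Pale plaster block 143 (x) x 60 (y) x 36 mm, 0.3 to 0.55 kg, one pocket in its top. Origin: centre of underside; x along its length, at the start along the vise's +x; z up. Starts on the bed in the channel (2 mm play each side), origin near vise x 33, last 29 mm under the head, an end stop behind it. Its 60 mm width can be gripped only where it is out past the rails.
- channel_mouth (a point): Where the rails begin: vise x -32, y 0, on the bed, 15 mm above the table. The mould comes out of the channel here, towards -x.
- head_edge (a point): Lower front edge of the vise's grey head: vise x 76, y 0, 55 mm above the table. The head is solid, x 76 to 140, y +-46, 55 to 210 mm above the table (stub on top to 238); the mould passes 4 mm beneath. A gripper pointing straight down into the pocket strikes the head: lean it back about 30 degrees, fingers pointing down and towards the vise's +x.
- pocket (a point): Centre of the pocket's mouth in the mould's top: mould x 29, y 0, z 36 mm. The pocket is open above, x from 9 to 49, y +-22, 26 mm deep, upright walls; the rest of the mould is solid. Fingers in it can draw the mould out of the channel by bearing on its wall at mould x 9.
- bat: Flat plywood board, 200 (x) x 104 (y) x 12 mm, fixed on the table beside the vise, on either side. Origin at the centre of its underside, x along its length, top 12 mm above the table.
- jar_plum: Bystander: lidded jar, 52 mm wide, 69 mm tall; origin at the centre of its underside.
- jar_peat: Bystander: lidded jar, 52 mm wide, 69 mm tall; origin at the centre of its underside.
- blue_bulb: Bystander: rubber bulb, 57 mm wide, 84 mm tall; origin at the centre of its underside.
- stoneware_bowl: Bystander: bowl, 90 mm wide, 68 mm tall, left of the work; origin at the centre of its underside.

How it is judged:
By the outcome, as a careful person would: the job done as asked, in the order asked, and still so for the second after the job is handed in, with the robot touching nothing.
It also fails if it takes over 64 s, if anything falls off the work surface, if the arm or the gripper's body presses on something with over 40 N, if the wrist force passes 120 N, or if a joint passes its speed limit or range.

## Working session

There is one attempt and no reset: what is moved stays moved. The work goes in short steps, Python scripts to look and compute and a shell command to move; the robot and the scene stay as the last step left them, time stands still between calls to the robot, and variables do not carry over. Pictures are saved under pics/ and viewed, at most 10 in all, crops included, and the job is handed in when it is done.

```bash
ls; mkdir -p pics
python3 - <<'E'
from plant import r
import cv2,numpy as np
np.set_printoptions(precision=4,suppress=True)
for c in ("scene","top"):
    im=r.snapshot(c); cv2.imwrite(f"pics/{c}0.png",im[:,:,::-1])
    for q in ("vise","jaw","mould","bat","jar_plum","jar_peat","blue_bulb","stoneware_bowl"):
        try:print(c,q,[(np.round(d["bbox"]).tolist(),round(d["p"],2)) for d in r.search_frame(c,q)][:2])
        except Exception as e: print(c,q,e)
    i=r.camera_info(c); print(i)
s=r.get_state();print(s, r.grip_point_offset)
E
```

```text
pics
scene vise [([252.0, 159.0, 357.0, 267.0], 0.69)]
scene jaw [([278.0, 218.0, 310.0, 248.0], 0.66)]
scene mould [([302.0, 221.0, 338.0, 240.0], 0.78)]
scene bat [([375.0, 258.0, 442.0, 297.0], 0.65)]
scene jar_plum [([360.0, 225.0, 380.0, 248.0], 0.67)]
scene jar_peat [([295.0, 252.0, 315.0, 284.0], 0.76)]
scene blue_bulb [([392.0, 289.0, 416.0, 328.0], 0.61)]
scene stoneware_bowl [([217.0, 209.0, 246.0, 233.0], 0.92)]
{'mtx': array([[579.8042,   0.    , 319.8889],
       [  0.    , 579.8042, 235.2282],
       [  0.    ,   0.    ,   1.    ]]), 'R': array([[ 0.6254, -0.7803,  0.0044],
       [-0.3186, -0.2605, -0.9114],
       [ 0.7123,  0.5686, -0.4115]]), 't': array([-0.2764,  0.2486,  1.2112])}
top vise [([273.0, 150.0, 340.0, 303.0], 0.87), ([172.0, 239.0, 208.0, 275.0], 0.31)]
top jaw [([276.0, 246.0, 324.0, 263.0], 0.92)]
top mould [([291.0, 194.0, 321.0, 247.0], 0.97), ([274.0, 148.0, 340.0, 301.0], 0.35)]
top bat [([422.0, 188.0, 470.0, 272.0], 0.76), ([278.0, 247.0, 327.0, 262.0], 0.16)]
top jar_plum [([356.0, 170.0, 381.0, 197.0], 0.76)]
top jar_peat [([344.0, 290.0, 368
[... 240 characters left out ...]
  ,   1.    ]]), 'R': array([[-0.0127, -0.9999, -0.0013],
       [-0.9947,  0.0128, -0.1021],
       [ 0.1021,  0.    , -0.9948]]), 't': array([0.0861, 0.5404, 1.2542])}
{'clock': 0.9, 'q': array([-1.2212,  0.6891, -0.1946,  1.5653,  0.1573,  0.9025, -0.2151]), 'qd': array([ 0.0008,  0.    , -0.001 ,  0.0015, -0.002 ,  0.0006,  0.0009]), 'joint_torque': array([ -0.0003, -52.7486,  -1.267 , -15.3748,  -0.0519,  -0.0007,
         0.    ]), 'tool_pos': array([0.1941, 0.5941, 0.2388]), 'eef_rot': array([ 0.1572,  0.9876,  0.    , -0.    ]), 'contact_force': array([-0.519 ,  0.3732,  0.4737]), 'moment': array([-0.0039, -0.0045, -0.0709]), 'finger_force': 0.0, 'opening': 0.9985657745868018} 0.0187
```

Run:
```python
import cv2
a=cv2.imread("pics/top0.png")[130:340,160:520]; cv2.imwrite("pics/top0c.png",cv2.resize(a,None,fx=2.2,fy=2.2,interpolation=2))
a=cv2.imread("pics/scene0.png")[140:340,200:460]; cv2.imwrite("pics/scene0c.png",cv2.resize(a,None,fx=3,fy=3,interpolation=2))
```

```text
(no output)
```

View pics/top0c.png

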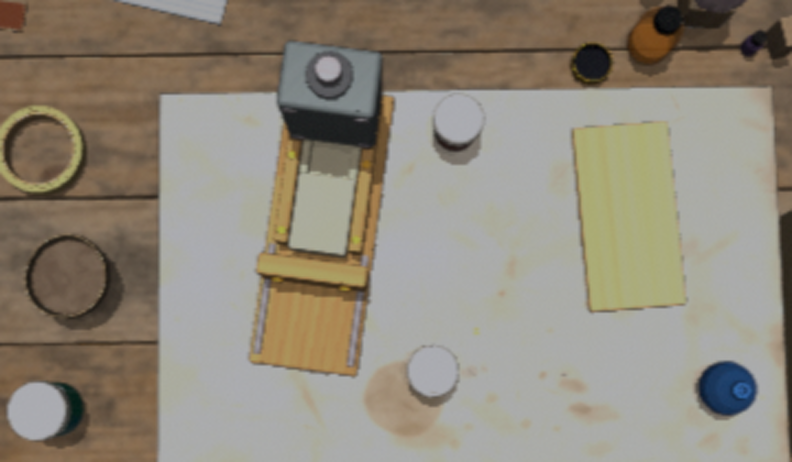

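View pics/scene0c.png

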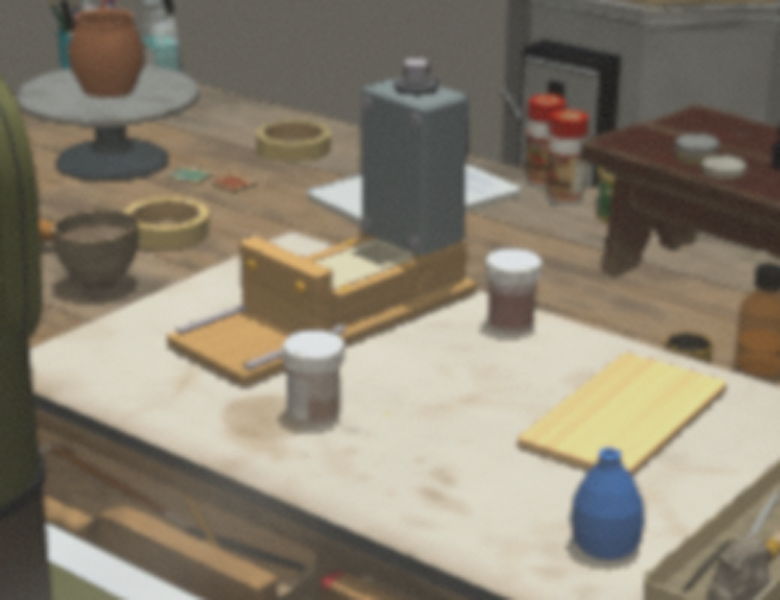

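The top view shows the vise running almost along world +x (head up, jaw closed at crop (312,270)), with the bat on the right (corners (573,128), (667,122), (685,303), (590,311)). One jar stands right of the vise at (433,372), the other at (458,122). The scene view agrees: the pocket is the dark patch just in front of the head.

```bash
cat > h.py <<'E'
from plant import r
import numpy as np, cv2
from scipy.spatial.transform import Rotation as Ro
np.set_printoptions(precision=4,suppress=True)
def bp(c,uv,z):
    i=c if isinstance(c,dict) else r.camera_info(c)
    d=i["R"].T@np.linalg.inv(i["mtx"])@np.array([uv[0],uv[1],1.]); o=-i["R"].T@i["t"]
    return o+d*(z-o[2])/d[2]
def pj(c,X):
    i=c if isinstance(c,dict) else r.camera_info(c)
    p=(i["R"]@np.atleast_2d(X).T).T+i["t"]; p=p@i["mtx"].T; return p[:,:2]/p[:,2:]
def tri(c1,u1,c2,u2):
    A=[];b=[]
    for c,u in ((c1,u1),(c2,u2)):
        i=c if isinstance(c,dict) else r.camera_info(c)
        d=i["R"].T@np.linalg.inv(i["mtx"])@np.array([u[0],u[1],1.]);d/=np.linalg.norm(d);o=-i["R"].T@i["t"]
        P=np.eye(3)-np.outer(d,d);A.append(P);b.append(P@o)
    x=np.linalg.solve(sum(A),sum(b)); return x
def V(p,xy,th): # vise to world
    c,s=np.cos(th),np.sin(th);p=np.atleast_2d(p)
    return np.c_[xy[0]+c*p[:,0]-s*p[:,1],xy[1]+s*p[:,0]+c*p[:,1],p[:,2]]
E
python3 - <<'E'
from h import *
from scipy.optimize import least_squares
T=lambda u:np.array([u[0]/2.2+160,u[1]/2.2+130]); S=lambda u:np.array([u[0]/3+200,u[1]/3+140])
# vise pts: base near corners, jaw top corners, mould near end handled
P=[(-.160,.058,.015),(-.160,-.058,.015),(-.0615,.056,.085),(-.0615,-.056,.085),(-.0395,.056,.085),(-.0395,-.056,.085)]
ut=[(250,361),(356,375),(257,270),(364,287),(260,254),(368,270)]
Ps=[(-.160,.058,.015),(-.160,-.058,.015),(-.0615,.056,.085),(-.0615,-.056,.085),(.076,-.046,.210)]
us=[(168,340),(246,380),(242,240),(327,277),(0,0)]
f=lambda x:np.r_[(pj("top",V(P,x[:2],x[2]))-[T(u) for u in ut]).ravel(),(pj("scene",V(Ps[:4],x[:2],x[2]))-[S(u) for u in us[:4]]).ravel()]
o=least_squares(f,[.55,.05,-.1],loss="soft_l1");print("vise",o.x,"\n",f(o.x).reshape(-1,2))
# bat
B=[(.1,.052,.012),(.1,-.052,.012),(-.1,-.052,.012),(-.1,.052,.012)];ub=[(573,128),(667,122),(685,303),(590,311)];sb=[(628,352),(727,384),(0,0),(518,440)]
g=lambda x:np.r_[(pj("top",V(B,x[:2],x[2]))-[T(u) for u in ub]).ravel(),(pj("scene",V([B[0],B[1],B[3]],x[:2],x[2]))-[S(sb[k]) for k in (0,1,3)]).ravel()]
b=least_squares(g,[.6,-.2,0],loss="soft_l1");print("bat",b.x,"\n",g(b.x).reshape(-1,2))
for n,u,z in(("plum",(458,115),.069),("peat",(433,370),.069),("bulb",(735,390),.06),("bowl",(67,270),.068)):print(n,bp("top",T(u),z))
for n,a,s in (("jawtopL",ut[2],us[2]),("baseR",ut[1],us[1]),("batFL",ub[0],sb[0])): print(n,tri("top",T(a),"scene",S(s)))
i=r.camera_info("wrist");print(i,"cam pos",-i["R"].T@i["t"])
E
```

```text
vise [ 0.569   0.1384 -0.1335] 
 [[-0.1692  3.4409]
 [ 1.1604  3.1258]
 [-0.007   0.4559]
 [ 1.5005 -1.2016]
 [-0.0763 -2.071 ]
 [ 0.887  -3.2971]
 [-1.7975 -2.0076]
 [-1.0908 -1.5044]
 [ 0.3159 -0.7606]
 [-1.5483 -1.5192]]
bat [ 0.576  -0.1899  0.063 ] 
 [[-0.3121 -0.0151]
 [ 0.5068 -0.5558]
 [ 0.8616  0.9533]
 [-0.1857  0.6797]
 [-0.4736 -1.3203]
 [ 1.3377 -1.9639]
 [-0.3533 -1.9899]]
plum [ 0.6761 -0.0046  0.069 ]
peat [0.414  0.0258 0.069 ]
bulb [ 0.3899 -0.2816  0.06  ]
bowl [0.5204 0.398  0.068 ]
jawtopL [0.5162 0.203  0.0822]
baseR [0.4099 0.105  0.0067]
batFL [ 0.6733 -0.1331  0.0081]
{'mtx': array([[383.4415,   0.    , 317.7271],
       [  0.    , 383.4415, 240.3274],
       [  0.    ,   0.    ,   1.    ]]), 'R': array([[ 0.3099,  0.9508,  0.    ],
       [ 0.9137, -0.2978,  0.2766],
       [ 0.263 , -0.0857, -0.961 ]]), 't': array([-0.6249, -0.0386,  0.3899])} cam pos [0.1264 0.616  0.3854]
```

```bash
R='' ; python3 -m jog '[{"dx":0.082,"dy":-0.137,"wz":0.045,"hand":1},{"dx":0.082,"dy":-0.137,"wz":0.045,"hand":1},{"dx":0.082,"dy":-0.137,"hand":1},{"dx":0.082,"dy":-0.137,"hand":1},{"dx":0.082,"dy":-0.137,"hand":1}]' 20 && python3 -m jog '[{"dx":0.082,"dy":-0.137,"hand":1},{"dx":0.082,"dy":-0.137,"hand":1},{"dx":0.082,"dy":-0.137,"hand":1},{"dx":0.082,"dy":-0.137,"hand":1},{"dx":0.082,"dy":-0.137,"hand":1}]' && python3 -m jog '[{"dx":0.082,"dy":-0.137,"hand":1},{"dx":0.082,"dy":-0.137,"hand":1},{"dx":0.082,"dy":-0.137,"hand":1},{"hand":1},{"hand":1}]'
cat > w.py <<'E'
from h import *
import sys,pickle
n=sys.argv[1]
i=r.camera_info("wrist"); im=r.snapshot("wrist"); cv2.imwrite(f"pics/{n}.png",im[:,:,::-1]); pickle.dump(i,open(f"pics/{n}.pkl","wb"))
s=r.get_state();print(s["clock"],s["tool_pos"],Ro.from_quat(s["eef_rot"]).as_matrix(),s["contact_force"],s["opening"])
E
python3 w.py w1
```

```text
0.95 [0.1941 0.5941 0.2388] [[-0.9505  0.3106 -0.    ]
 [ 0.3106  0.9505  0.0001]
 [ 0.      0.0001 -1.    ]] [-0.3671  0.785   0.8274] 1.0024175588413078invalid input
```

View pics/w1.png

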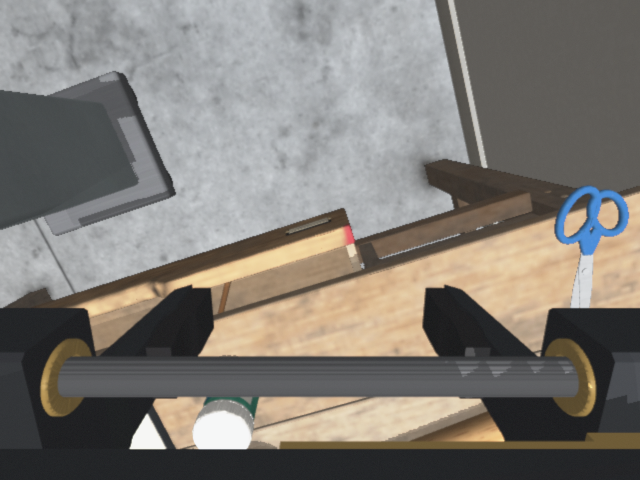

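The picture is from the unmoved start: floor, bench edge and open fingers at the bottom, with image up pointing toward −x. The rows were refused, so I'll send every key.

```bash
python3 -m jog '[{"wx":0,"wy":0,"wz":0.045,"dx":0.082,"dy":-0.137,"dz":0,"hand":1},{"wx":0,"wy":0,"wz":0.045,"dx":0.082,"dy":-0.137,"dz":0,"hand":1},{"wx":0,"wy":0,"wz":0,"dx":0.082,"dy":-0.137,"dz":0,"hand":1},{"wx":0,"wy":0,"wz":0,"dx":0.082,"dy":-0.137,"dz":0,"hand":1},{"wx":0,"wy":0,"wz":0,"dx":0.082,"dy":-0.137,"dz":0,"hand":1}]' 20
```

```text
clock: 1.37
tool_pos: [0.2973, 0.4213, 0.2389]
eef_rot: [0.068, 0.998, 0.0, 0.0]
contact_force: [1.4, 0.6, 0.8]
opening: 0.643
finger_force: 0.0
```

```bash
python3 -m jog '[{"wx":0,"wy":0,"wz":0,"dx":0.082,"dy":-0.137,"dz":0,"hand":1},{"wx":0,"wy":0,"wz":0,"dx":0.082,"dy":-0.137,"dz":0,"hand":1},{"wx":0,"wy":0,"wz":0,"dx":0.082,"dy":-0.137,"dz":0,"hand":1},{"wx":0,"wy":0,"wz":0,"dx":0.082,"dy":-0.137,"dz":0,"hand":1},{"wx":0,"wy":0,"wz":0,"dx":0.082,"dy":-0.137,"dz":0,"hand":1}]' && python3 -m jog '[{"wx":0,"wy":0,"wz":0,"dx":0.082,"dy":-0.137,"dz":0,"hand":1},{"wx":0,"wy":0,"wz":0,"dx":0.082,"dy":-0.137,"dz":0,"hand":1},{"wx":0,"wy":0,"wz":0,"dx":0.082,"dy":-0.137,"dz":0,"hand":1},{"wx":0,"wy":0,"wz":0,"dx":0,"dy":0,"dz":0,"hand":1}]' && python3 w.py w2 && python3 -m jog '[{"wx":0,"wy":0,"wz":0,"dx":0.15,"dy":-0.02,"dz":0.1,"hand":1},{"wx":0,"wy":0,"wz":0,"dx":0.1,"dy":-0.02,"dz":0.1,"hand":1},{"wx":0,"wy":0,"wz":0,"dx":0,"dy":0,"dz":0,"hand":1}]' && python3 w.py w3
```

```text
clock: 1.78
tool_pos: [0.3999, 0.25, 0.239]
eef_rot: [0.068, 0.998, 0.0, 0.0]
contact_force: [0.7, 0.2, -0.9]
opening: 0.266
finger_force: 0.0
clock: 2.12
tool_pos: [0.4648, 0.1395, 0.2385]
eef_rot: [0.075, 0.997, -0.003, 0.001]
contact_force: [-0.2, 0.1, -0.1]
opening: 0.006
finger_force: 0.0
2.1667 [0.4629 0.1438 0.2386] [[-0.9894  0.1454  0.0011]
 [ 0.1454  0.9894 -0.0022]
 [-0.0014 -0.002  -1.    ]] [-0.8019  0.892   0.199 ] 0.00790365341189703
clock: 2.42
tool_pos: [0.5267, 0.14, 0.2908]
eef_rot: [0.069, 0.998, 0.002, 0.006]
contact_force: [1.1, 0.3, 0.4]
opening: 0.003
finger_force: 0.0
2.4667 [0.5233 0.1404 0.2888] [[-0.9905  0.137   0.0064]
 [ 0.1371  0.9906  0.0029]
 [-0.006   0.0037 -1.    ]] [-0.5708  0.0069 -0.5281] 0.0013236156503959912
```

View pics/w2.png

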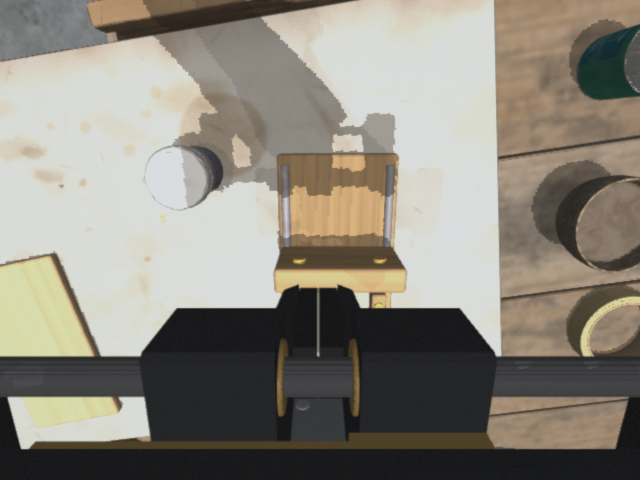

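View pics/w3.png

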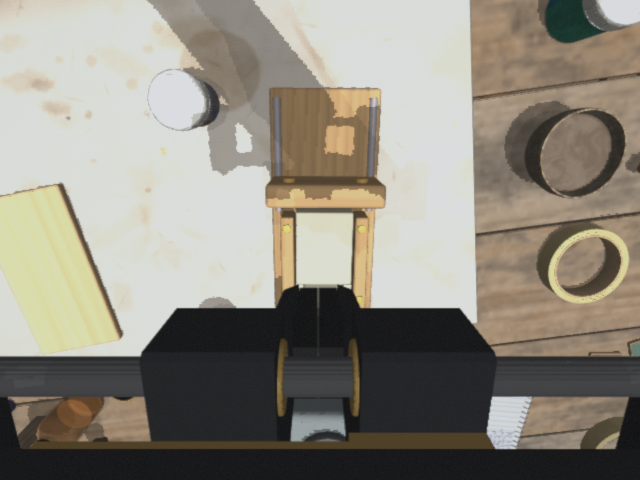

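w2 shows the base's near corners at (277,154) and (398,153), with the jaw's top face from row 268 to 291, columns 275–406. In w3 the same corners are at (270,88) and (381,89), the jaw top is rows 186–207, columns 265–385, and the mould lies behind it between the rails.

Run:
```python
from h import *
import pickle
from scipy.optimize import least_squares
c2,c3=[pickle.load(open(f"pics/{n}.pkl","rb")) for n in("w2","w3")]
def pts(j):return [(-.160,.058,.015),(-.160,-.058,.015),(-.0615-j,.056,.085),(-.0615-j,-.056,.085),(-.0395-j,.056,.085),(-.0395-j,-.056,.085)]
u2=[(398,153),(277,154),(406,268),(275,268),(405,291),(274,291)]
u3=[(381,89),(270,88),(385,184),(265,186),(385,207),(266,208)]
f=lambda x:np.r_[(pj(c2,V(pts(x[3]),x[:2],x[2]))-u2).ravel(),(pj(c3,V(pts(x[3]),x[:2],x[2]))-u3).ravel()]
o=least_squares(f,[.55,.1,-.13,0],loss="soft_l1");print(o.x);print(f(o.x).reshape(-1,2))
x=o.x
for k in range(6):print(k,tri(c2,u2[k],c3,u3[k]))
for n,p in(("jaw_face",(-.0395-x[3],0,.085)),("mouth",(-.032,0,.015)),("pocket",(.062,0,.051)),("head",(.076,0,.055))):print(n,V(p,x[:2],x[2]))
# bat from w2/w3 corners
print("bat corner NL",tri(c2,(54,254),c3,(62,185)), bp(c3,(62,185),.012),bp(c3,(121,336),.012),bp(c2,(120,405),.012))
for c in(c2,c3):print(c["R"],-c["R"].T@c["t"])
```

```text
[ 0.5777  0.1408 -0.1431  0.0104]
[[ 0.7887  0.7611]
 [-1.2673  0.5351]
 [ 1.4844 -0.4143]
 [-2.1966  0.1727]
 [ 0.9531  1.0097]
 [-0.1809  1.5308]
 [ 0.3248 -0.7954]
 [-1.7321 -0.427 ]
 [ 1.6528  0.012 ]
 [-0.4634 -2.4691]
 [ 0.3262  0.5565]
 [-0.6354 -0.8675]]
0 [0.4277 0.2223 0.0048]
1 [0.411  0.1071 0.009 ]
2 [0.514  0.2048 0.0868]
3 [0.5023 0.0948 0.0744]
4 [0.5362 0.2032 0.083 ]
5 [0.5231 0.0912 0.0752]
jaw_face [[0.5283 0.1479 0.085 ]]
mouth [[0.546  0.1454 0.015 ]]
pocket [[0.639 0.132 0.051]]
head [[0.6529 0.13   0.055 ]]
bat corner NL [ 0.4787 -0.1465 -0.0009] [ 0.4783 -0.1371  0.012 ] [ 0.6699 -0.1261  0.012 ] [ 0.6642 -0.124   0.012 ]
[[ 0.149   0.9888 -0.0049]
 [ 0.9496 -0.1417  0.2795]
 [ 0.2756 -0.0463 -0.9601]] [0.3941 0.1507 0.385 ]
[[ 0.1379  0.9904  0.0055]
 [ 0.9485 -0.1336  0.2872]
 [ 0.2851 -0.0344 -0.9579]] [0.4545 0.149  0.4367]
```

```bash
python3 -m jog '[{"wx":0,"wy":0,"wz":0,"dx":0.09,"dy":0.004,"dz":-0.1,"hand":1},{"wx":0,"wy":0,"wz":0,"dx":0.09,"dy":0.004,"dz":-0.12,"hand":1},{"wx":0,"wy":0,"wz":0,"dx":0,"dy":0,"dz":-0.15,"hand":1},{"wx":0,"wy":0,"wz":0,"dx":0,"dy":0,"dz":-0.15,"hand":1},{"wx":0,"wy":0,"wz":0,"dx":0,"dy":0,"dz":-0.1,"hand":1}]' && python3 -m jog '[{"wx":0,"wy":0,"wz":0,"dx":0,"dy":0,"dz":-0.1,"hand":1},{"wx":0,"wy":0,"wz":0,"dx":0,"dy":0,"dz":-0.08,"hand":1},{"wx":0,"wy":0,"wz":0,"dx":0,"dy":0,"dz":0,"hand":1},{"wx":0,"wy":0,"wz":0,"dx":0,"dy":0,"dz":0,"hand":1}]'
```

```text
clock: 2.88
tool_pos: [0.5619, 0.1422, 0.1281]
eef_rot: [0.067, 0.998, -0.0, -0.003]
contact_force: [-0.5, -1.1, 0.7]
opening: 0.006
finger_force: 0.0
clock: 3.22
tool_pos: [0.5631, 0.1423, 0.0859]
eef_rot: [0.067, 0.998, -0.0, -0.002]
contact_force: [0.0, -0.5, -0.8]
opening: 0.003
finger_force: 0.0
```

```bash
python3 -m jog '[{"wx":0,"wy":0,"wz":0,"dx":0,"dy":0,"dz":-0.045,"hand":1},{"wx":0,"wy":0,"wz":0,"dx":0,"dy":0,"dz":-0.04,"hand":1},{"wx":0,"wy":0,"wz":0,"dx":0,"dy":0,"dz":0,"hand":1}]' && python3 -m jog '[{"wx":0,"wy":0,"wz":0,"dx":-0.03,"dy":0.0043,"dz":0,"hand":1},{"wx":0,"wy":0,"wz":0,"dx":-0.03,"dy":0.0043,"dz":0,"hand":1},{"wx":0,"wy":0,"wz":0,"dx":-0.03,"dy":0.0043,"dz":0,"hand":1},{"wx":0,"wy":0,"wz":0,"dx":-0.03,"dy":0.0043,"dz":0,"hand":1},{"wx":0,"wy":0,"wz":0,"dx":-0.03,"dy":0.0043,"dz":0,"hand":1}]'
```

```text
clock: 3.47
tool_pos: [0.5643, 0.1412, 0.0645]
eef_rot: [0.068, 0.998, -0.0, -0.001]
contact_force: [-0.8, 0.1, 0.3]
opening: 0.005
finger_force: 0.0
clock: 3.88
tool_pos: [0.5296, 0.1465, 0.0661]
eef_rot: [0.068, 0.998, 0.001, 0.003]
contact_force: [8.1, -0.8, -5.9]
opening: 0.003
finger_force: 3.5
```

```bash
python3 -m jog '[{"wx":0,"wy":0,"wz":0,"dx":-0.03,"dy":0.0043,"dz":0,"hand":1},{"wx":0,"wy":0,"wz":0,"dx":-0.03,"dy":0.0043,"dz":0,"hand":1},{"wx":0,"wy":0,"wz":0,"dx":-0.03,"dy":0.0043,"dz":0,"hand":1},{"wx":0,"wy":0,"wz":0,"dx":-0.03,"dy":0.0043,"dz":0,"hand":1},{"wx":0,"wy":0,"wz":0,"dx":-0.03,"dy":0.0043,"dz":0,"hand":1}]' && python3 -m jog '[{"wx":0,"wy":0,"wz":0,"dx":-0.03,"dy":0.0043,"dz":0,"hand":1},{"wx":0,"wy":0,"wz":0,"dx":-0.03,"dy":0.0043,"dz":0,"hand":1},{"wx":0,"wy":0,"wz":0,"dx":-0.02,"dy":0.0029,"dz":0,"hand":1},{"wx":0,"wy":0,"wz":0,"dx":0,"dy":0,"dz":0,"hand":1}]' && python3 -m jog '[{"wx":0,"wy":0,"wz":0,"dx":-0.015,"dy":0.0021,"dz":0,"hand":1},{"wx":0,"wy":0,"wz":0,"dx":-0.015,"dy":0.0021,"dz":0,"hand":1},{"wx":0,"wy":0,"wz":0,"dx":0,"dy":0,"dz":0,"hand":1}]'
```

```text
clock: 4.3
tool_pos: [0.4928, 0.152, 0.0661]
eef_rot: [0.069, 0.998, 0.001, 0.003]
contact_force: [7.7, -1.6, -5.8]
opening: 0.005
finger_force: 3.6
clock: 4.63
tool_pos: [0.4708, 0.1552, 0.066]
eef_rot: [0.068, 0.998, 0.0, 0.001]
contact_force: [3.0, -0.3, -1.7]
opening: 0.002
finger_force: 1.6
clock: 4.88
tool_pos: [0.4637, 0.1563, 0.066]
eef_rot: [0.068, 0.998, 0.001, 0.001]
contact_force: [3.1, -0.3, -1.0]
opening: 0.006
finger_force: 2.1
```

```bash
for i in 1; do python3 -m jog '[{"wx":0,"wy":0,"wz":0,"dx":-0.015,"dy":0.0021,"dz":0,"hand":1},{"wx":0,"wy":0,"wz":0,"dx":-0.015,"dy":0.0021,"dz":0,"hand":1},{"wx":0,"wy":0,"wz":0,"dx":0,"dy":0,"dz":0,"hand":1}]'; done; python3 -m jog '[{"wx":0,"wy":0,"wz":0,"dx":-0.015,"dy":0.0021,"dz":0,"hand":1},{"wx":0,"wy":0,"wz":0,"dx":0,"dy":0,"dz":0,"hand":1}]';python3 -m jog '[{"wx":0,"wy":0,"wz":0,"dx":-0.015,"dy":0.0021,"dz":0,"hand":1},{"wx":0,"wy":0,"wz":0,"dx":0,"dy":0,"dz":0,"hand":1}]'
```

```text
clock: 5.13
tool_pos: [0.4593, 0.1569, 0.0661]
eef_rot: [0.069, 0.998, 0.001, 0.004]
contact_force: [10.0, -3.0, -4.5]
opening: 0.005
finger_force: 5.1
clock: 5.3
tool_pos: [0.4593, 0.157, 0.0662]
eef_rot: [0.07, 0.997, 0.002, 0.007]
contact_force: [17.9, -5.3, -8.4]
opening: 0.003
finger_force: 8.7
clock: 5.47
tool_pos: [0.4592, 0.157, 0.0663]
eef_rot: [0.072, 0.997, 0.002, 0.01]
contact_force: [24.3, -7.7, -14.3]
opening: 0.007
finger_force: 12.3
```

```bash
python3 -m jog '[{"wx":0,"wy":0,"wz":0,"dx":0.12,"dy":-0.017,"dz":0,"hand":1},{"wx":0,"wy":0,"wz":0,"dx":0.08,"dy":-0.011,"dz":0.1,"hand":1},{"wx":0,"wy":0,"wz":0,"dx":0.08,"dy":-0.011,"dz":0.12,"hand":1},{"wx":0,"wy":0,"wz":0,"dx":0,"dy":0,"dz":0.12,"hand":1},{"wx":0,"wy":0,"wz":0,"dx":0,"dy":0,"dz":0,"hand":1}]' && python3 w.py w4
python3 - <<'E'
from h import *
xy=np.array([.5777,.1408]);th=-.1431
def tov(w):
    d=w[:2]-xy;c,s=np.cos(th),np.sin(th);return np.array([c*d[0]+s*d[1],-s*d[0]+c*d[1]])
T=lambda u:np.array([u[0]/2.2+160,u[1]/2.2+130])
for u in((304,170),(358,174),(292,248),(346,254)):print(u,tov(bp("top",T(u),.051)))
im=cv2.imread("pics/top0.png");print(im[195:250:1,308].sum(1));print(im[195:250,315].sum(1))
E
```

```text
clock: 5.88
tool_pos: [0.5203, 0.1491, 0.1551]
eef_rot: [0.069, 0.998, 0.002, 0.003]
contact_force: [-0.6, -0.2, -0.5]
opening: 0.0
finger_force: 0.0
5.9333 [0.5184 0.1488 0.1529] [[-0.9907  0.1357  0.0036]
 [ 0.1357  0.9907  0.0022]
 [-0.0033  0.0026 -1.    ]] [-0.0872 -1.0987 -0.0381] 0.004601812861322122
(304, 170) [0.0433 0.0217]
(358, 174) [ 0.0464 -0.0348]
(292, 248) [-0.0395  0.0229]
(346, 254) [-0.0384 -0.0335]
[269 285 314 316 316 320 320 320 321 317 322 321 324 340 427 485 493 496
 493 496 495 497 495 496 497 495 495 498 496 495 496 495 496 497 500 495
 494 494 493 493 496 496 493 494 496 494 493 495 490 434 209 204 248 249
 373]
[169 269 284 290 315 320 323 324 322 325 322 325 327 326 343 428 485 495
 497 496 497 498 497 497 497 496 497 496 498 496 496 499 496 497 494 494
 494 496 493 495 492 496 498 495 495 495 496 494 491 479 403 209 224 263
 324]
```

View pics/w4.png

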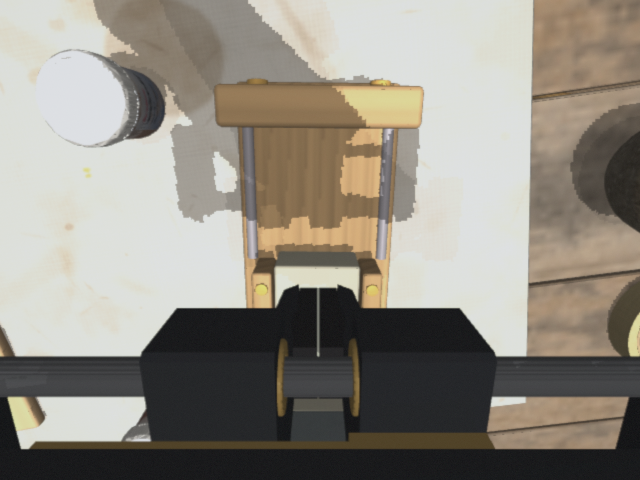

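w4 shows the jaw fully open (inner face at row 127, columns 215–423). The mould's near top edge runs from (276,267) to (359,267), centred under the fingers.

Run:
```python
from h import *
import pickle
c=pickle.load(open("pics/w4.pkl","rb"))
xy=np.array([.5777,.1408]);th=-.1431
def tov(w):
    d=w[:2]-xy;c,s=np.cos(th),np.sin(th);return np.array([c*d[0]+s*d[1],-s*d[0]+c*d[1]])
for u,z in(((276,267),.051),((359,267),.051),((250,263),.051),((385,263),.051),((218,127),.085),((423,127),.085),((243,258),.015),((393,258),.015)):print(u,tov(bp(c,u,z)))
```

```text
(276, 267) [-0.0368 -0.0285]
(359, 267) [-0.0371  0.0291]
(250, 263) [-0.0397 -0.0464]
(385, 263) [-0.0402  0.0471]
(218, 127) [-0.1299 -0.0542]
(423, 127) [-0.1306  0.0567]
(243, 258) [-0.0308 -0.0583]
(393, 258) [-0.0314  0.0601]
```

```bash
python3 -m jog '[{"wx":-0.0075,"wy":-0.052,"wz":0,"dx":0.06,"dy":-0.0086,"dz":0,"hand":1},{"wx":-0.0075,"wy":-0.052,"wz":0,"dx":0.06,"dy":-0.0086,"dz":0,"hand":1},{"wx":-0.0075,"wy":-0.052,"wz":0,"dx":0.06,"dy":-0.0086,"dz":0,"hand":1},{"wx":-0.0075,"wy":-0.052,"wz":0,"dx":0.06,"dy":-0.0086,"dz":0,"hand":1},{"wx":-0.0075,"wy":-0.052,"wz":0,"dx":0.06,"dy":-0.0086,"dz":0,"hand":1}]' && python3 -m jog '[{"wx":0,"wy":0,"wz":0,"dx":0.03,"dy":-0.004,"dz":-0.08,"hand":1},{"wx":0,"wy":0,"wz":0,"dx":0.03,"dy":-0.004,"dz":-0.08,"hand":1},{"wx":0,"wy":0,"wz":0,"dx":0,"dy":0,"dz":0,"hand":1},{"wx":0,"wy":0,"wz":0,"dx":0,"dy":0,"dz":0,"hand":1}]'
cat > st.py <<'E'
from h import *
xy=np.array([.5777,.1408]);th=-.1431
s=r.get_state();d=s["tool_pos"][:2]-xy;c,sn=np.cos(th),np.sin(th)
M=Ro.from_euler("z",-th).as_matrix()@Ro.from_quat(s["eef_rot"]).as_matrix()
print("t",s["clock"],"vise xyz mm",np.array([c*d[0]+sn*d[1],-sn*d[0]+c*d[1],s["tool_pos"][2]])*1e3,"tool z",M[:,2],"tool y",M[:,1],"F",s["contact_force"])
E
python3 st.py
```

```text
clock: 6.35
tool_pos: [0.556, 0.1341, 0.1461]
eef_rot: [0.066, 0.985, -0.028, 0.158]
contact_force: [0.3, -0.7, 0.2]
opening: 0.01
finger_force: 0.0
clock: 6.68
tool_pos: [0.5724, 0.1317, 0.1062]
eef_rot: [0.068, 0.985, -0.027, 0.156]
contact_force: [-0.5, -0.0, 0.6]
opening: 0.005
finger_force: 0.0
t 6.6833 vise xyz mm [ -3.9248  -9.7663 106.2435] tool z [ 0.3117 -0.03   -0.9497] tool y [-0.0004  0.9995 -0.0317] F [-0.4822 -0.0473  0.5824]
```

```bash
cat > need.py <<'E'
# need.py X Y Z(mm, vise) lean(deg): remaining shift & turn in full-scale units
from h import *
import sys
xy=np.array([.5777,.1408]);th=-.1431
X,Y,Z,L=map(float,sys.argv[1:5])
s=r.get_state()
W=V((X/1e3,Y/1e3,Z/1e3),xy,th)[0]
l=np.radians(L);Rv=np.c_[[-np.cos(l),0,-np.sin(l)],[0,1,0],[np.sin(l),0,-np.cos(l)]]
Rw=Ro.from_euler("z",th)*Ro.from_matrix(Rv)
print("shift fs",(W-s["tool_pos"])/.25,"turn fs",(Rw*Ro.from_quat(s["eef_rot"]).inv()).as_rotvec()/2,"q",s["q"],"F",s["contact_force"])
E
python3 need.py 38 0 90 30
```

```text
shift fs [ 0.1716  0.0147 -0.065 ] turn fs [ 0.0009 -0.1045  0.0014] q [-0.5392  0.7998  0.2135  2.0762  1.0663  0.0429 -0.0368] F [-0.4822 -0.0473  0.5824]
```

```bash
python3 -m jog '[{"wx":0,"wy":-0.02,"wz":0,"dx":0.01,"dy":0.003,"dz":0,"hand":1},{"wx":0,"wy":-0.02,"wz":0,"dx":0.01,"dy":0.003,"dz":0,"hand":1},{"wx":0,"wy":-0.02,"wz":0,"dx":0.01,"dy":0.003,"dz":0,"hand":1},{"wx":0,"wy":-0.02,"wz":0,"dx":0.01,"dy":0.003,"dz":0,"hand":1},{"wx":0,"wy":-0.02,"wz":0,"dx":0.01,"dy":0.003,"dz":0,"hand":1}]'; python3 need.py 38 0 90 30
```

```text
clock: 7.1
tool_pos: [0.5702, 0.1261, 0.104]
eef_rot: [0.072, 0.977, -0.035, 0.199]
contact_force: [-0.3, -0.7, -0.8]
opening: 0.007
finger_force: 0.0
shift fs [ 0.1804  0.0373 -0.0562] turn fs [ 0.0106 -0.0617  0.0071] q [-0.371   0.7934 -0.1067  2.1459  1.9152  0.3485 -0.8909] F [-0.2621 -0.6603 -0.8466]
```

```bash
python3 -m jog '[{"wx":0.001,"wy":-0.015,"wz":0.001,"dx":0.02,"dy":0.005,"dz":0,"hand":1},{"wx":0.002,"wy":-0.015,"wz":0.001,"dx":0.02,"dy":0.005,"dz":0,"hand":1},{"wx":0.002,"wy":-0.015,"wz":0.001,"dx":0.02,"dy":0.006,"dz":0,"hand":1},{"wx":0.002,"wy":-0.015,"wz":0.001,"dx":0.02,"dy":0.006,"dz":0,"hand":1},{"wx":0.002,"wy":0,"wz":0.001,"dx":0.02,"dy":0.005,"dz":0,"hand":1}]'; python3 need.py 38 0 90 30
```

```text
clock: 7.52
tool_pos: [0.5932, 0.1319, 0.1025]
eef_rot: [0.071, 0.964, -0.021, 0.254]
contact_force: [-0.5, -0.0, -0.9]
opening: 0.008
finger_force: 0.0
shift fs [ 0.0885  0.0138 -0.0502] turn fs [ 0.0019 -0.0049  0.0024] q [-0.2849  0.8326 -0.2605  2.1749  2.124   0.5523 -1.0833] F [-0.5266 -0.0109 -0.858 ]
```

```bash
python3 -m jog '[{"wx":0.001,"wy":-0.003,"wz":0.001,"dx":0.03,"dy":0.005,"dz":-0.015,"hand":1},{"wx":0.001,"wy":-0.002,"wz":0.001,"dx":0.03,"dy":0.005,"dz":-0.02,"hand":1},{"wx":0,"wy":0,"wz":0,"dx":0.028,"dy":0.004,"dz":-0.015,"hand":1},{"wx":0,"wy":0,"wz":0,"dx":0,"dy":0,"dz":0,"hand":1},{"wx":0,"wy":0,"wz":0,"dx":0,"dy":0,"dz":0,"hand":1}]'; python3 need.py 67 0 34 30;python3 st.py
```

```text
clock: 7.93
tool_pos: [0.6177, 0.1358, 0.0899]
eef_rot: [0.07, 0.963, -0.019, 0.26]
contact_force: [-0.3, 0.7, 0.4]
opening: 0.002
finger_force: 0.0
shift fs [ 0.1051 -0.0183 -0.2236] turn fs [-0.0001  0.0018  0.001 ] q [-0.2783  0.8694 -0.2499  2.119   2.1406  0.5447 -1.0729] F [-0.2561  0.6794  0.3961]
t 7.9333 vise xyz mm [40.3272  0.7906 89.8922] tool z [ 0.5031 -0.0005 -0.8643] tool y [0.002  1.     0.0006] F [-0.2561  0.6794  0.3961]
```

```bash
python3 -m jog '[{"wx":0,"wy":0,"wz":0,"dx":0.02,"dy":-0.003,"dz":-0.037,"hand":1},{"wx":0,"wy":0,"wz":0,"dx":0.018,"dy":-0.003,"dz":-0.037,"hand":1},{"wx":0,"wy":0,"wz":0,"dx":0.018,"dy":-0.003,"dz":-0.037,"hand":1},{"wx":0,"wy":0,"wz":0,"dx":0,"dy":0,"dz":0,"hand":1},{"wx":0,"wy":0,"wz":0,"dx":0,"dy":0,"dz":0,"hand":1}]'; python3 st.py; python3 need.py 67 0 34 30
```

```text
clock: 8.35
tool_pos: [0.631, 0.133, 0.0612]
eef_rot: [0.07, 0.963, -0.019, 0.259]
contact_force: [0.3, 0.4, 0.3]
opening: 0.008
finger_force: 0.0
t 8.35 vise xyz mm [53.8822 -0.0732 61.1599] tool z [ 0.5017 -0.001  -0.865 ] tool y [0.0023 1.     0.0001] F [0.2964 0.3775 0.3094]
shift fs [ 0.052  -0.0072 -0.1086] turn fs [0.0001 0.001  0.0012] q [-0.2552  0.9324 -0.262   2.0848  2.1844  0.5684 -1.0898] F [0.2964 0.3775 0.3094]
```

```bash
python3 -m jog '[{"wx":0,"wy":0,"wz":0,"dx":0.017,"dy":-0.002,"dz":-0.036,"hand":1},{"wx":0,"wy":0,"wz":0,"dx":0.017,"dy":-0.002,"dz":-0.036,"hand":1},{"wx":0,"wy":0,"wz":0,"dx":0.017,"dy":-0.002,"dz":-0.036,"hand":1},{"wx":0,"wy":0,"wz":0,"dx":0,"dy":0,"dz":0,"hand":1},{"wx":0,"wy":0,"wz":0,"dx":0,"dy":0,"dz":0,"hand":1}]'; python3 st.py
```

```text
clock: 8.77
tool_pos: [0.6439, 0.1317, 0.0345]
eef_rot: [0.07, 0.963, -0.019, 0.259]
contact_force: [-0.6, 0.6, 0.8]
opening: 0.008
finger_force: 0.0
t 8.7667 vise xyz mm [66.8584  0.4436 34.4545] tool z [ 0.5022 -0.0008 -0.8648] tool y [0.0022 1.     0.0004] F [-0.6148  0.627   0.7728]
```

```bash
python3 -m jog '[{"wx":0,"wy":0,"wz":0,"dx":-0.015,"dy":0.0021,"dz":0,"hand":1},{"wx":0,"wy":0,"wz":0,"dx":-0.015,"dy":0.0021,"dz":0,"hand":1},{"wx":0,"wy":0,"wz":0,"dx":-0.015,"dy":0.0021,"dz":0,"hand":1},{"wx":0,"wy":0,"wz":0,"dx":-0.015,"dy":0.0021,"dz":0,"hand":1}]'; python3 st.py;  python3 -m jog '[{"wx":0,"wy":0,"wz":0,"dx":-0.02,"dy":0.0029,"dz":0,"hand":1},{"wx":0,"wy":0,"wz":0,"dx":-0.02,"dy":0.0029,"dz":0,"hand":1},{"wx":0,"wy":0,"wz":0,"dx":-0.02,"dy":0.0029,"dz":0,"hand":1},{"wx":0,"wy":0,"wz":0,"dx":-0.02,"dy":0.0029,"dz":0,"hand":1}]'; python3 st.py
```

```text
clock: 9.1
tool_pos: [0.6294, 0.1342, 0.0362]
eef_rot: [0.07, 0.963, -0.018, 0.261]
contact_force: [2.9, -0.1, -0.3]
opening: 0.005
finger_force: 1.2
t 9.1 vise xyz mm [52.1199  0.8697 36.1544] tool z [ 0.5047  0.     -0.8633] tool y [0.0018 1.     0.0011] F [ 2.8595 -0.1128 -0.3033]
clock: 9.43
tool_pos: [0.6093, 0.1371, 0.036]
eef_rot: [0.07, 0.963, -0.018, 0.261]
contact_force: [3.8, -0.4, 2.6]
opening: 0.003
finger_force: 2.1
t 9.4333 vise xyz mm [31.7866  0.8561 35.9569] tool z [ 0.5046 -0.     -0.8633] tool y [0.0018 1.     0.001 ] F [ 3.828  -0.3793  2.6274]
```

```bash
python3 -m jog '[{"wx":0,"wy":0,"wz":0,"dx":-0.02,"dy":0.0028,"dz":-0.002,"hand":1},{"wx":0,"wy":0,"wz":0,"dx":-0.02,"dy":0.0028,"dz":-0.002,"hand":1},{"wx":0,"wy":0,"wz":0,"dx":-0.02,"dy":0.0028,"dz":0,"hand":1},{"wx":0,"wy":0,"wz":0,"dx":-0.02,"dy":0.0028,"dz":0,"hand":1},{"wx":0,"wy":0,"wz":0,"dx":0,"dy":0,"dz":0,"hand":1}]'; python3 -m jog '[{"wx":0,"wy":0,"wz":0,"dx":0.02,"dy":-0.003,"dz":0,"hand":1},{"wx":0,"wy":0,"wz":0,"dx":0,"dy":0,"dz":0.01,"hand":1},{"wx":0,"wy":0,"wz":0,"dx":0,"dy":0,"dz":0,"hand":1}]';python3 need.py 14 0 36 0;python3 st.py
```

```text
clock: 9.85
tool_pos: [0.59, 0.14, 0.0357]
eef_rot: [0.07, 0.962, -0.018, 0.262]
contact_force: [4.4, -0.7, 8.0]
opening: 0.003
finger_force: 3.4
clock: 10.1
tool_pos: [0.5926, 0.1393, 0.0365]
eef_rot: [0.07, 0.963, -0.018, 0.258]
contact_force: [-0.4, 0.4, -0.2]
opening: 0.006
finger_force: 0.0
shift fs [-0.0043 -0.002  -0.002 ] turn fs [0.0371 0.2595 0.0006] q [-0.2523  0.9868 -0.3375  2.1791  2.2584  0.7127 -1.2102] F [-0.3822  0.4009 -0.1518]
t 10.1 vise xyz mm [14.9871  0.6568 36.5015] tool z [ 0.5006  0.0002 -0.8657] tool y [0.001  1.     0.0008] F [-0.3822  0.4009 -0.1518]
```

```bash
python3 -m jog '[{"wx":0,"wy":0,"wz":0,"dx":-0.02,"dy":0.0028,"dz":-0.002,"hand":1},{"wx":0,"wy":0,"wz":0,"dx":-0.02,"dy":0.0028,"dz":-0.002,"hand":1},{"wx":0,"wy":0,"wz":0,"dx":-0.02,"dy":0.0028,"dz":0,"hand":1},{"wx":0,"wy":0,"wz":0,"dx":-0.02,"dy":0.0028,"dz":0,"hand":1}]'; python3 -m jog '[{"wx":0,"wy":0,"wz":0,"dx":-0.02,"dy":0.0028,"dz":0,"hand":1},{"wx":0,"wy":0,"wz":0,"dx":-0.02,"dy":0.0028,"dz":0,"hand":1},{"wx":0,"wy":0,"wz":0,"dx":-0.02,"dy":0.0028,"dz":0,"hand":1},{"wx":0,"wy":0,"wz":0,"dx":0,"dy":0,"dz":0,"hand":1}]';python3 st.py
```

```text
clock: 10.43
tool_pos: [0.5742, 0.1419, 0.0362]
eef_rot: [0.07, 0.963, -0.019, 0.261]
contact_force: [2.9, -1.2, 1.8]
opening: 0.004
finger_force: 2.0
clock: 10.77
tool_pos: [0.558, 0.1443, 0.0359]
eef_rot: [0.069, 0.963, -0.018, 0.26]
contact_force: [0.7, 0.2, 4.5]
opening: 0.007
finger_force: 1.7
t 10.7667 vise xyz mm [-19.9892   0.6291  35.9416] tool z [ 0.5024  0.0002 -0.8646] tool y [0.0006 1.     0.0006] F [0.7339 0.1646 4.543 ]
```

```bash
python3 -m jog '[{"wx":0,"wy":0,"wz":0,"dx":0.02,"dy":-0.003,"dz":0.01,"hand":1},{"wx":0,"wy":0,"wz":0,"dx":-0.02,"dy":0.003,"dz":0.04,"hand":1},{"wx":0,"wy":0,"wz":0,"dx":-0.05,"dy":0.007,"dz":0.09,"hand":1},{"wx":0,"wy":0,"wz":0,"dx":-0.05,"dy":0.007,"dz":0.12,"hand":1},{"wx":0,"wy":0,"wz":0,"dx":0,"dy":0,"dz":0.15,"hand":1}]'; python3 -m jog '[{"wx":0.007,"wy":0.05,"wz":0,"dx":0,"dy":0,"dz":0.1,"hand":0},{"wx":0.007,"wy":0.05,"wz":0,"dx":0,"dy":0,"dz":0.1,"hand":0},{"wx":0.007,"wy":0.04,"wz":0,"dx":0,"dy":0,"dz":0,"hand":0},{"wx":0.007,"wy":0.03,"wz":0,"dx":0,"dy":0,"dz":0,"hand":0},{"wx":0,"wy":0.03,"wz":0,"dx":0,"dy":0,"dz":0,"hand":0}]'; python3 need.py -80 0 180 0;python3 st.py
```

```text
clock: 11.18
tool_pos: [0.529, 0.1477, 0.1368]
eef_rot: [0.068, 0.964, -0.019, 0.255]
contact_force: [0.6, 0.2, -0.7]
opening: 0.005
finger_force: 0.0
clock: 11.6
tool_pos: [0.5211, 0.1252, 0.1513]
eef_rot: [0.07, 0.985, -0.052, 0.151]
contact_force: [-0.6, -0.4, 0.2]
opening: 0.36
finger_force: 0.0
shift fs [-0.0904  0.1079  0.1146] turn fs [ 0.0629  0.1471 -0.0008] q [-0.4132  0.6678 -0.0902  2.1579  1.2353  0.3193 -0.236 ] F [-0.5864 -0.3589  0.1644]
t 11.6 vise xyz mm [-53.7822 -23.4803 151.3437] tool z [ 0.3039 -0.0808 -0.9493] tool y [ 0.011   0.9966 -0.0813] F [-0.5864 -0.3589  0.1644]
```

```bash
python3 -m jog '[{"wx":0.012,"wy":0.03,"wz":0,"dx":-0.018,"dy":0.021,"dz":0.023,"hand":0},{"wx":0.012,"wy":0.03,"wz":0,"dx":-0.018,"dy":0.021,"dz":0.023,"hand":0},{"wx":0.012,"wy":0.03,"wz":0,"dx":-0.018,"dy":0.021,"dz":0.023,"hand":0},{"wx":0.012,"wy":0.03,"wz":0,"dx":-0.018,"dy":0.021,"dz":0.023,"hand":0},{"wx":0.012,"wy":0.027,"wz":0,"dx":-0.018,"dy":0.021,"dz":0.023,"hand":0}]'; python3 need.py -80 0 180 0;python3 st.py
```

```text
clock: 12.02
tool_pos: [0.501, 0.1493, 0.1786]
eef_rot: [0.071, 0.997, -0.006, 0.01]
contact_force: [0.4, 0.1, -0.7]
opening: 0.738
finger_force: 0.0
shift fs [-0.0098  0.0115  0.0058] turn fs [ 0.0066  0.0094 -0.0008] q [-0.0487  0.6884 -0.5602  1.9359  0.6041  0.679   0.4404] F [ 0.4103  0.085  -0.6767]
t 12.0167 vise xyz mm [-77.16    -2.4902 178.5523] tool z [ 0.0204 -0.0103 -0.9997] tool y [-0.0014  0.9999 -0.0103] F [ 0.4103  0.085  -0.6767]
```

```bash
python3 -m jog '[{"wx":0.005,"wy":0.007,"wz":0,"dx":-0.01,"dy":0.0105,"dz":0.05,"hand":0},{"wx":0,"wy":0,"wz":0,"dx":0,"dy":0,"dz":0,"hand":0},{"wx":0,"wy":0,"wz":0,"dx":0,"dy":0,"dz":0,"hand":0}]'; python3 w.py w5;python3 st.py
```

```text
clock: 12.27
tool_pos: [0.4991, 0.1513, 0.1902]
eef_rot: [0.071, 0.997, -0.003, 0.005]
contact_force: [0.8, 0.3, -1.1]
opening: 0.968
finger_force: 0.0
12.3167 [0.4987 0.1511 0.1898] [[-0.99    0.141   0.0077]
 [ 0.141   0.99   -0.0073]
 [-0.0086 -0.0061 -0.9999]] [-0.1629 -0.1728 -0.0522] 0.9921902441340943
t 12.3167 vise xyz mm [-79.6293  -1.0759 189.7662] tool z [ 0.0086 -0.0061 -0.9999] tool y [-0.0016  1.     -0.0061] F [-0.1629 -0.1728 -0.0522]
```

View pics/w5.png

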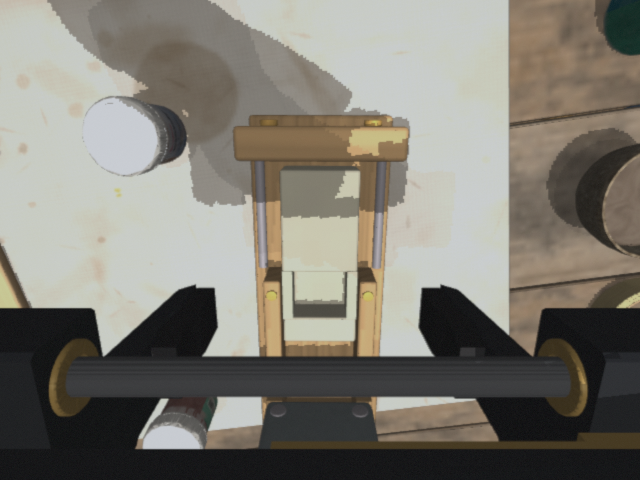

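w5 shows the mould drawn out. Its near top edge is at row 169 (columns 281–360), its far end at row 341 with bare bed behind it before the head, and the pocket is centred at (320,295). The jaw is still open.

```bash
python3 - <<'E'
from h import *
import pickle
c=pickle.load(open("pics/w5.pkl","rb"))
xy=np.array([.5777,.1408]);th=-.1431
def tov(w):
    d=w[:2]-xy;c,s=np.cos(th),np.sin(th);return np.array([c*d[0]+s*d[1],-s*d[0]+c*d[1]])
for u,z in(((281,169),.051),((360,169),.051),((284,341),.051),((356,341),.051),((235,160),.085),((409,160),.085)):print(u,tov(bp(c,u,z)))
E
python3 need.py -51 0 100 0
```

```text
(281, 169) [-0.1214 -0.0288]
(360, 169) [-0.1216  0.0293]
(284, 341) [ 0.0218 -0.0299]
(356, 341) [0.0215 0.0307]
(235, 160) [-0.1307 -0.0549]
(409, 160) [-0.131  0.057]
shift fs [ 0.114  -0.0121 -0.3591] turn fs [ 0.0036  0.0038 -0.0008] q [-0.0323  0.676  -0.585   1.9213  0.5741  0.7124  0.4662] F [-0.1629 -0.1728 -0.0522]
```

```bash
python3 -m jog '[{"wx":0.002,"wy":0.002,"wz":0,"dx":0.034,"dy":-0.003,"dz":-0.1,"hand":0},{"wx":0.001,"wy":0.002,"wz":0,"dx":0.034,"dy":-0.003,"dz":-0.1,"hand":0},{"wx":0,"wy":0,"wz":0,"dx":0.034,"dy":-0.004,"dz":-0.1,"hand":0},{"wx":0,"wy":0,"wz":0,"dx":0,"dy":0,"dz":-0.06,"hand":0},{"wx":0,"wy":0,"wz":0,"dx":0,"dy":0,"dz":0,"hand":0}]'; python3 need.py -54 0.3 28 0;python3 st.py
```

```text
clock: 12.73
tool_pos: [0.5224, 0.1478, 0.0966]
eef_rot: [0.07, 0.998, -0.002, -0.003]
contact_force: [-0.4, -0.2, -0.2]
opening: 1.001
finger_force: 0.0
shift fs [ 0.0078  0.0041 -0.2742] turn fs [ 0.0021 -0.0032 -0.0012] q [-0.0795  0.839  -0.4795  1.9117  0.6922  0.5702  0.4043] F [-0.3657 -0.2396 -0.2483]
t 12.7333 vise xyz mm [-55.7733  -0.9838  96.5607] tool z [-0.0057 -0.0051 -1.    ] tool y [-0.0025  1.     -0.0051] F [-0.3657 -0.2396 -0.2483]
```

```bash
python3 -m jog '[{"wx":0.001,"wy":-0.002,"wz":-0.001,"dx":0.004,"dy":0.002,"dz":-0.08,"hand":0},{"wx":0.001,"wy":-0.001,"wz":0,"dx":0.004,"dy":0.002,"dz":-0.08,"hand":0},{"wx":0,"wy":0,"wz":0,"dx":0,"dy":0,"dz":-0.06,"hand":0},{"wx":0,"wy":0,"wz":0,"dx":0,"dy":0,"dz":-0.05,"hand":0},{"wx":0,"wy":0,"wz":0,"dx":0,"dy":0,"dz":0,"hand":0}]'; python3 st.py; python3 -m jog '[{"wx":0,"wy":0,"wz":0,"dx":0,"dy":0,"dz":0,"hand":1},{"wx":0,"wy":0,"wz":0,"dx":0,"dy":0,"dz":0,"hand":1},{"wx":0,"wy":0,"wz":0,"dx":0,"dy":0,"dz":0,"hand":1},{"wx":0,"wy":0,"wz":0,"dx":0,"dy":0,"dz":0,"hand":1},{"wx":0,"wy":0,"wz":0,"dx":0,"dy":0,"dz":0,"hand":1}]' 30;python3 st.py
```

```text
clock: 13.15
tool_pos: [0.5252, 0.1498, 0.0312]
eef_rot: [0.071, 0.997, 0.001, 0.001]
contact_force: [-0.6, 0.1, 0.2]
opening: 1.002
finger_force: 0.0
t 13.15 vise xyz mm [-53.2692   1.4098  31.2453] tool z [ 0.0023  0.0018 -1.    ] tool y [-0.0009  1.      0.0018] F [-0.5795  0.1176  0.2053]
clock: 13.57
tool_pos: [0.5273, 0.1486, 0.0333]
eef_rot: [0.072, 0.997, 0.001, 0.003]
contact_force: [-0.8, -2.1, 5.3]
opening: 0.679
finger_force: 30.0
t 13.5667 vise xyz mm [-51.0076   0.5325  33.3171] tool z [ 0.006   0.0022 -1.    ] tool y [0.0017 1.     0.0022] F [-0.8292 -2.109   5.3419]
```

```bash
python3 -m jog '[{"wx":0,"wy":0,"wz":0,"dx":0,"dy":0,"dz":0,"hand":0.1},{"wx":0,"wy":0,"wz":0,"dx":0,"dy":0,"dz":0,"hand":0.1},{"wx":0,"wy":0,"wz":0,"dx":-0.005,"dy":0,"dz":0,"hand":0.1}]'; python3 st.py; python3 -m jog '[{"wx":0,"wy":0,"wz":0,"dx":0,"dy":0,"dz":-0.018,"hand":0.1},{"wx":0,"wy":0,"wz":0,"dx":0,"dy":0,"dz":-0.015,"hand":0.1},{"wx":0,"wy":0,"wz":0,"dx":0,"dy":0,"dz":0,"hand":0.1}]';python3 st.py
```

```text
clock: 13.82
tool_pos: [0.5261, 0.15, 0.0326]
eef_rot: [0.072, 0.997, 0.002, 0.003]
contact_force: [1.0, 0.2, 0.7]
opening: 0.88
finger_force: 0.0
t 13.8167 vise xyz mm [-52.4232   1.7907  32.5538] tool z [ 0.0055  0.0047 -1.    ] tool y [0.0012 1.     0.0047] F [1.0169 0.242  0.6995]
clock: 14.07
tool_pos: [0.5252, 0.1496, 0.0233]
eef_rot: [0.072, 0.997, 0.001, 0.002]
contact_force: [-0.1, 0.4, -0.4]
opening: 0.9
finger_force: 0.0
t 14.0667 vise xyz mm [-53.1957   1.2173  23.2925] tool z [ 0.0038  0.0031 -1.    ] tool y [0.0007 1.     0.0031] F [-0.0683  0.4284 -0.3933]
```

No contact at z 23 mm. Gripping lower now, then lifting.

```bash
python3 -m jog '[{"wx":0,"wy":0,"wz":0,"dx":0,"dy":-0.003,"dz":0,"hand":1},{"wx":0,"wy":0,"wz":0,"dx":0,"dy":0,"dz":0,"hand":1},{"wx":0,"wy":0,"wz":0,"dx":0,"dy":0,"dz":0,"hand":1},{"wx":0,"wy":0,"wz":0,"dx":0,"dy":0,"dz":0,"hand":1},{"wx":0,"wy":0,"wz":0,"dx":0,"dy":0,"dz":0,"hand":1}]' 35;python3 st.py;python3 -m jog '[{"wx":0,"wy":0,"wz":0,"dx":0,"dy":0,"dz":0.02,"hand":1},{"wx":0,"wy":0,"wz":0,"dx":0,"dy":0,"dz":0.03,"hand":1},{"wx":0,"wy":0,"wz":0,"dx":0,"dy":0,"dz":0.03,"hand":1},{"wx":0,"wy":0,"wz":0,"dx":0,"dy":0,"dz":0,"hand":1},{"wx":0,"wy":0,"wz":0,"dx":0,"dy":0,"dz":0,"hand":1}]';python3 st.py
```

```text
clock: 14.48
tool_pos: [0.5258, 0.1489, 0.0242]
eef_rot: [0.072, 0.997, 0.002, 0.003]
contact_force: [-0.1, -0.4, -1.1]
opening: 0.682
finger_force: 35.0
t 14.4833 vise xyz mm [-52.5371   0.5887  24.2268] tool z [ 0.0051  0.0037 -1.    ] tool y [0.0011 1.     0.0037] F [-0.1098 -0.4412 -1.0935]
clock: 14.9
tool_pos: [0.5262, 0.149, 0.0449]
eef_rot: [0.072, 0.997, 0.002, 0.003]
contact_force: [0.1, -0.8, -4.4]
opening: 0.678
finger_force: 35.0
t 14.9 vise xyz mm [-52.1887   0.7494  44.9075] tool z [ 0.006   0.0044 -1.    ] tool y [0.0013 1.     0.0044] F [ 0.0582 -0.835  -4.3759]
```

```bash
python3 -m jog '[{"wx":0,"wy":0,"wz":0,"dx":0,"dy":0,"dz":0.1,"hand":1},{"wx":0,"wy":0,"wz":0,"dx":0,"dy":0,"dz":0.15,"hand":1},{"wx":0,"wy":0,"wz":0,"dx":0,"dy":0,"dz":0.15,"hand":1},{"wx":0,"wy":0,"wz":0,"dx":0,"dy":0,"dz":0.15,"hand":1},{"wx":0,"wy":0,"wz":0,"dx":0,"dy":-0.05,"dz":0.1,"hand":1}]'; python3 -m jog '[{"wx":0,"wy":0,"wz":0,"dx":0,"dy":-0.1,"dz":0,"hand":1},{"wx":0,"wy":0,"wz":0,"dx":0,"dy":-0.12,"dz":0,"hand":1},{"wx":0,"wy":0,"wz":0,"dx":0,"dy":-0.12,"dz":0,"hand":1},{"wx":0,"wy":0,"wz":0.02,"dx":0,"dy":-0.12,"dz":0,"hand":1},{"wx":0,"wy":0,"wz":0.02,"dx":0,"dy":-0.12,"dz":0,"hand":1}]'; python3 -m jog '[{"wx":0,"wy":0,"wz":0.02,"dx":0,"dy":-0.12,"dz":0,"hand":1},{"wx":0,"wy":0,"wz":0.02,"dx":0.03,"dy":-0.12,"dz":0,"hand":1},{"wx":0,"wy":0,"wz":0.02,"dx":0.03,"dy":-0.12,"dz":0,"hand":1},{"wx":0,"wy":0,"wz":0,"dx":0.03,"dy":-0.12,"dz":0,"hand":1},{"wx":0,"wy":0,"wz":0,"dx":0.03,"dy":-0.1,"dz":0,"hand":1}]';python3 -m jog '[{"wx":0,"wy":0,"wz":0,"dx":0.03,"dy":-0.05,"dz":0,"hand":1},{"wx":0,"wy":0,"wz":0,"dx":0,"dy":0,"dz":0,"hand":1},{"wx":0,"wy":0,"wz":0,"dx":0,"dy":0,"dz":0,"hand":1}]'; python3 w.py w6
```

```text
clock: 15.32
tool_pos: [0.5261, 0.1402, 0.2102]
eef_rot: [0.07, 0.998, 0.004, 0.004]
contact_force: [1.6, 1.3, -3.6]
opening: 0.682
finger_force: 35.0
clock: 15.73
tool_pos: [0.525, -0.0103, 0.2065]
eef_rot: [0.031, 1.0, 0.001, 0.002]
contact_force: [0.6, -0.7, -4.3]
opening: 0.68
finger_force: 35.0
clock: 16.15
tool_pos: [0.5548, -0.1569, 0.2061]
eef_rot: [-0.027, 1.0, 0.001, 0.001]
contact_force: [0.3, -0.3, -4.5]
opening: 0.679
finger_force: 35.0
clock: 16.4
tool_pos: [0.5626, -0.1668, 0.206]
eef_rot: [-0.027, 1.0, 0.002, 0.002]
contact_force: [-0.3, 0.8, -4.1]
opening: 0.677
finger_force: 35.0
16.45 [ 0.5625 -0.1652  0.2063] [[-0.9984 -0.0563  0.0034]
 [-0.0563  0.9984  0.005 ]
 [-0.0037  0.0048 -1.    ]] [-0.3435  0.5481 -3.9748] 0.6770668415484885
```

View pics/w6.png

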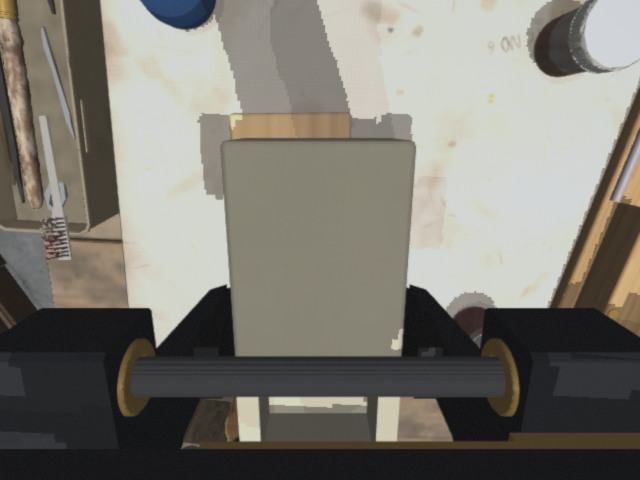

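w6 shows the bat's near edge from (232,113) to (350,113), with the held mould level above it (near top edge (224,141)–(414,141)). The bulb is at top left, well clear.

Run:
```python
from h import *
import pickle
from scipy.optimize import least_squares
C={n:pickle.load(open(f"pics/{n}.pkl","rb")) for n in("w2","w3","w6")}
C["top"]=r.camera_info("top")
B={"NL":(-.1,.052,.012),"NR":(-.1,-.052,.012),"FL":(.1,.052,.012),"FR":(.1,-.052,.012)}
T=lambda a,b:(a/2.2+160,b/2.2+130)
O=[("w6","NL",(350,113),1),("w6","NR",(232,113),1),("w3","NL",(62,185),1),("w3","FL",(121,336),1),("w2","NL",(54,254),1),
("top","FL",T(573,128),1),("top","FR",T(667,122),1),("top","NR",T(685,303),1),("top","NL",T(590,311),1)]
for c,k,u,_ in O:print(c,k,bp(C[c],u,.012))
f=lambda x:np.concatenate([(V(B[k],x[:2],x[2])[0,:2]-bp(C[c],u,.012)[:2])*w*1e3 for c,k,u,w in O])
o=least_squares(f,[.58,-.19,.06],loss="soft_l1",f_scale=2);print(o.x);print(f(o.x).reshape(-1,2))
print("w6 z check tri NL",tri(C["w6"],(350,113),C["w3"],(62,185)))
print("mould near end",bp(C["w6"],(414,141),.233),bp(C["w6"],(224,141),.233))
```

```text
w6 NL [ 0.4769 -0.1436  0.012 ]
w6 NR [ 0.4824 -0.2428  0.012 ]
w3 NL [ 0.4783 -0.1371  0.012 ]
w3 FL [ 0.6699 -0.1261  0.012 ]
w2 NL [ 0.4756 -0.1374  0.012 ]
top FL [ 0.6725 -0.1325  0.012 ]
top FR [ 0.6777 -0.2343  0.012 ]
top NR [ 0.4817 -0.2462  0.012 ]
top NL [ 0.4745 -0.1448  0.012 ]
[ 0.5778 -0.1873  0.0558]
[[-1.8407  2.5751]
 [-1.4685 -1.986 ]
 [-3.2274 -3.9195]
 [ 4.8474 -3.7523]
 [-0.5533 -3.5592]
 [ 2.2959  2.6717]
 [ 2.8311  0.6317]
 [-0.8411  1.3903]
 [ 0.5792  3.849 ]]
w6 z check tri NL [ 0.4777 -0.1427  0.0038]
mould near end [ 0.493  -0.1418  0.233 ] [ 0.4961 -0.199   0.233 ]
```

```bash
python3 -m jog '[{"wx":0,"wy":0,"wz":0,"dx":0.025,"dy":-0.047,"dz":-0.05,"hand":1},{"wx":0,"wy":0,"wz":0,"dx":0.025,"dy":-0.046,"dz":-0.1,"hand":1},{"wx":0,"wy":0,"wz":0,"dx":0,"dy":0,"dz":-0.14,"hand":1},{"wx":0,"wy":0,"wz":0,"dx":0,"dy":0,"dz":-0.14,"hand":1},{"wx":0,"wy":0,"wz":0,"dx":0,"dy":0,"dz":-0.1,"hand":1}]'; python3 -m jog '[{"wx":0,"wy":0,"wz":0,"dx":0,"dy":0,"dz":-0.05,"hand":1},{"wx":0,"wy":0,"wz":0,"dx":0,"dy":0,"dz":0,"hand":1},{"wx":0,"wy":0,"wz":0,"dx":0,"dy":0,"dz":0,"hand":1}]'
python3 - <<'E'
from h import *
s=r.get_state();R=Ro.from_quat(s["eef_rot"]).as_matrix();t=Ro.from_matrix(np.c_[[-np.cos(.056),-np.sin(.056),0],[-np.sin(.056),np.cos(.056),0],[0,0,-1]])
print(s["tool_pos"],"need",(np.array([.575,-.1885,.0215])-s["tool_pos"])/.25,"turn",(t*Ro.from_quat(s["eef_rot"]).inv()).as_rotvec()/2)
E
```

```text
clock: 16.87
tool_pos: [0.5741, -0.1875, 0.0717]
eef_rot: [-0.029, 1.0, 0.003, 0.001]
contact_force: [-1.0, -0.0, -4.3]
opening: 0.676
finger_force: 35.0
clock: 17.12
tool_pos: [0.5762, -0.188, 0.0623]
eef_rot: [-0.029, 1.0, 0.002, 0.003]
contact_force: [1.5, 0.2, -3.1]
opening: 0.679
finger_force: 35.0
[ 0.5762 -0.188   0.0623] need [-0.0047 -0.0019 -0.1632] turn [-0.0024  0.0026 -0.0008]
```

```bash
python3 -m jog '[{"wx":-0.001,"wy":0.001,"wz":0,"dx":-0.002,"dy":-0.001,"dz":-0.05,"hand":1},{"wx":-0.001,"wy":0.001,"wz":0,"dx":-0.002,"dy":-0.001,"dz":-0.05,"hand":1},{"wx":0,"wy":0,"wz":0,"dx":0,"dy":0,"dz":-0.03,"hand":1},{"wx":0,"wy":0,"wz":0,"dx":0,"dy":0,"dz":-0.01,"hand":1},{"wx":0,"wy":0,"wz":0,"dx":0,"dy":0,"dz":0,"hand":1}]'; python3 -m jog '[{"wx":0,"wy":0,"wz":0,"dx":0,"dy":0,"dz":-0.005,"hand":1},{"wx":0,"wy":0,"wz":0,"dx":0,"dy":0,"dz":-0.005,"hand":1},{"wx":0,"wy":0,"wz":0,"dx":0,"dy":0,"dz":0,"hand":1}]'
```

```text
clock: 17.53
tool_pos: [0.5742, -0.1898, 0.0259]
eef_rot: [-0.028, 1.0, 0.0, -0.0]
contact_force: [0.0, 0.4, -4.3]
opening: 0.676
finger_force: 35.0
clock: 17.78
tool_pos: [0.5749, -0.1899, 0.0244]
eef_rot: [-0.028, 1.0, -0.0, 0.001]
contact_force: [-0.4, -0.2, -4.2]
opening: 0.674
finger_force: 35.0
```

```bash
python3 -m jog '[{"wx":0,"wy":0,"wz":0,"dx":0,"dy":0.004,"dz":-0.005,"hand":1},{"wx":0,"wy":0,"wz":0,"dx":0,"dy":0,"dz":-0.004,"hand":1},{"wx":0,"wy":0,"wz":0,"dx":0,"dy":0,"dz":0,"hand":1}]';  python3 -m jog '[{"wx":0,"wy":0,"wz":0,"dx":0,"dy":0,"dz":-0.004,"hand":1},{"wx":0,"wy":0,"wz":0,"dx":0,"dy":0,"dz":0,"hand":1}]'
```

```text
clock: 18.03
tool_pos: [0.5747, -0.1887, 0.0219]
eef_rot: [-0.028, 1.0, 0.0, 0.0]
contact_force: [0.2, 0.6, -4.4]
opening: 0.676
finger_force: 35.0
clock: 18.2
tool_pos: [0.5748, -0.1888, 0.0214]
eef_rot: [-0.028, 1.0, -0.0, 0.001]
contact_force: [-1.6, 0.4, 0.6]
opening: 0.677
finger_force: 35.0
```

Touchdown: the load went to zero at the expected height. I'll release and rise.

```bash
python3 -m jog '[{"wx":0,"wy":0,"wz":0,"dx":0,"dy":0,"dz":0,"hand":0.2},{"wx":0,"wy":0,"wz":0,"dx":0,"dy":0,"dz":0,"hand":0.1},{"wx":0,"wy":0,"wz":0,"dx":0,"dy":0,"dz":0,"hand":0},{"wx":0,"wy":0,"wz":0,"dx":0,"dy":0,"dz":0,"hand":0},{"wx":0,"wy":0,"wz":0,"dx":0,"dy":0,"dz":0,"hand":0}]' && python3 -m jog '[{"wx":0,"wy":0,"wz":0,"dx":0,"dy":0,"dz":0.05,"hand":0},{"wx":0,"wy":0,"wz":0,"dx":0,"dy":0,"dz":0.1,"hand":0},{"wx":0,"wy":0,"wz":0,"dx":0,"dy":0,"dz":0.15,"hand":0},{"wx":0,"wy":0,"wz":0,"dx":0,"dy":0,"dz":0.15,"hand":0},{"wx":0,"wy":0,"wz":0,"dx":0,"dy":0,"dz":0.15,"hand":0}]' && python3 -m jog '[{"wx":0,"wy":0,"wz":0,"dx":-0.15,"dy":0,"dz":0.05,"hand":0},{"wx":0,"wy":0,"wz":0,"dx":-0.15,"dy":0,"dz":0.05,"hand":0},{"wx":0,"wy":0,"wz":0,"dx":-0.1,"dy":0,"dz":0.05,"hand":0},{"wx":0,"wy":0,"wz":0,"dx":0,"dy":0,"dz":0,"hand":0},{"wx":0,"wy":0,"wz":0,"dx":0,"dy":0,"dz":0,"hand":0}]'; python3 w.py w7
python3 - <<'E'
from h import *
cv2.imwrite("pics/t7.png",cv2.resize(r.snapshot("top")[130:340,160:520,::-1],None,fx=2.2,fy=2.2,interpolation=2))
a=cv2.imread("pics/w7.png");b=cv2.imread("pics/t7.png")
E
```

```text
clock: 18.62
tool_pos: [0.575, -0.1888, 0.0211]
eef_rot: [-0.028, 1.0, -0.0, 0.001]
contact_force: [-0.6, 0.0, 0.0]
opening: 0.997
finger_force: 0.0
clock: 19.03
tool_pos: [0.5744, -0.1885, 0.1734]
eef_rot: [-0.028, 1.0, 0.0, 0.0]
contact_force: [1.2, -2.0, -0.4]
opening: 0.998
finger_force: 0.0
clock: 19.45
tool_pos: [0.4742, -0.1894, 0.21]
eef_rot: [-0.028, 1.0, -0.001, 0.001]
contact_force: [0.9, 0.3, 0.2]
opening: 1.003
finger_force: 0.0
19.5 [ 0.4754 -0.1891  0.2095] [[-0.9984 -0.0556  0.003 ]
 [-0.0556  0.9985 -0.0009]
 [-0.0029 -0.001  -1.    ]] [ 0.8701 -0.811  -0.7982] 0.9978062361818242
```

View pics/w7.png

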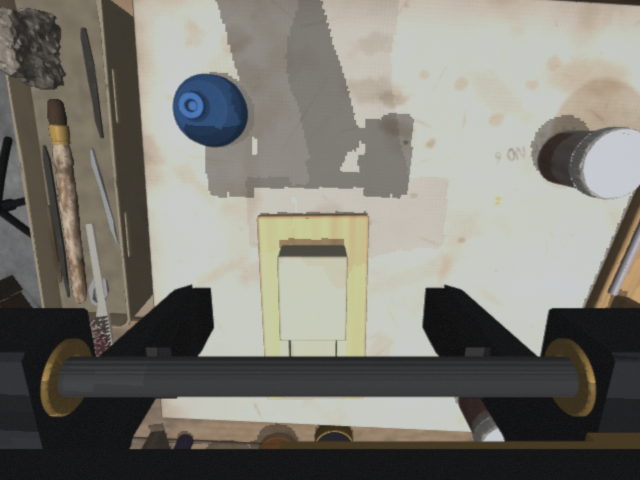

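View pics/t7.png

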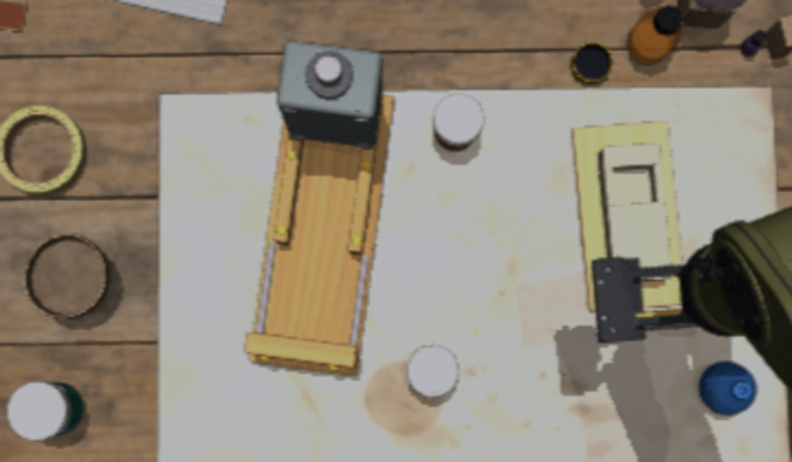

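w7 shows the mould on the bat, pocket at the far end and facing up. The bat's near edge is (259,214)–(368,214), the mould's near bottom edge (280,247)–(345,247), and its top edge row 257. The top view shows the jaw fully open and the jars, bulb and bowl where they were.

Run:
```python
from h import *
import pickle
c=pickle.load(open("pics/w7.pkl","rb"))
for u,z in(((259,214),.012),((368,214),.012),((280,247),.012),((345,247),.012),((279,257),.048),((346,257),.048)):print(u,bp(c,u,z))
T=lambda a,b:np.array((a/2.2+160,b/2.2+130))
print("top far edge mould",bp("top",T(632,146),.048),"bat far mid",bp("top",T(620,125),.012))
```

```text
(259, 214) [ 0.4806 -0.2435  0.012 ]
(368, 214) [ 0.4749 -0.1437  0.012 ]
(280, 247) [ 0.5112 -0.2234  0.012 ]
(345, 247) [ 0.5077 -0.1623  0.012 ]
(279, 257) [ 0.5088 -0.2208  0.048 ]
(346, 257) [ 0.5055 -0.1641  0.048 ]
top far edge mould [ 0.6452 -0.1879  0.048 ] bat far mid [ 0.6751 -0.1834  0.012 ]
```

```bash
python3 -c "
from plant import r
print(r.finish_job())"
```

```text
the job is handed in; nothing more can be done
None
```

The mould lies pocket up and lengthwise on the bat, within about 2 mm of its middle by camera; the jaw is fully open, the jars, bulb and bowl are where they were, and the job was handed in at about 20 s.

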